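# Comb pinion rods into a grooved tray

### The arm

A 7-joint arm with a two-finger parallel gripper is mounted at the origin on the work surface. World frame = base frame: x ahead of the robot, y to its left, z up, the work surface at z = 0. Lengths are in m, angles in degrees, forces in N, time in s.
With the tool pointing down it reaches from about 0.4 to 0.75 m from the base axis. Payload 19.5 kg.
Tool frame: the origin (TCP) lies at the very end of the fingers, on their centre line; the grasp point (between the pads) lies 19 mm behind it (bot.tcp_to_grasp is the distance from the TCP to the grasp point, in m); z points along the fingers, y is the line along which they close (so a half turn about z gives the same grasp; the last joint's range is limited). The gripper opens to 85 mm and grips with 20 to 120 N. Pads are 22 mm wide; open, the fingers measure 114 mm over their backs; the gripper's body (76 mm by 85 mm) begins 54 mm behind the grasp point. The pads swing forward as they close: fully open they stand 13 mm farther back than shut.
Start: joints at [65.105, 40.479, -1.581, 85.061, 1.261, 54.483, -4.326], TCP at [0.22, -0.531, 0.194] pointing down, gripper open.
Joint ranges: [-155.06, 155.06], [-18.47, 123.98], [-90, 86.84], [0, 140.48], [-83.41, 263.41], [0, 116], [-161.91, 161.91]. Speed limits (degrees/s): [108.29, 108.29, 147.25, 147.25, 172.46, 172.46, 172.46].

### API

Orientations are given as [roll, pitch, yaw] about the fixed x, y, z axes, in that order (R = Rz(yaw) Ry(pitch) Rx(roll)).
In Python, from plant import bot gives the robot as it stands.
- The arm moves only by the shell command python3 -m pendant 'ROWS' [FORCE]. ROWS is JSON, a list of rows, each a list of 3 entries, a list of its own where there are three numbers: the turn, a rotation vector about the tool's x, y, z scaled (see below), then the shift along the tool's x, y, z scaled (see below), then the closure in counts, from 0 (fully open) to 255 (shut). In form: [[[ax, ay, az], [tx, ty, tz], gripper], ...]. A call has exactly 8 rows; each row shifts and turns the commanded pose from where the row before left it, along the tool's axes as they then stand; what a row does not reach is not made up. The controller multiplies each number of a shift by 0.3 m and each number of a turn by 45 degrees. A row lasts 1/10 s, in which the tool goes at most 50 mm and 8.59 degrees, less where a joint would pass 70% of its speed; a pose out of reach is approached as far as the arm can. A call with a number of a shift or a turn outside -1 to 1 is refused whole. A call with a gripper value outside its range is refused whole. The fingers move at their own pace and stop on an object; FORCE is the grip in N (left out, the last holds). Time passes only in rows, so rows that do not move let the fingers close, or fill a call up. It gives the time, the measured TCP pose, the force, the opening and the grip force at its end, in the units of the state.
- bot.sense(): the state, without advancing time (a new reading comes with each control period).
- bot.get_image(name): name is "scene" or "side" or "wrist"; returns a dict with "img" (384x512x3 uint8, blue, green, red), "depth" (384x512 float32, m along the optical axis (not along the pixel's ray), 0 where there is no reading), "fx", "fy", "cx", "cy" (pixels), "R" (3x3) and "t" (3): a world point X has camera coordinates R X + t; the wrist camera has in their place "tool_from_camera" (4x4, takes a point from camera to tool coordinates, whose origin is the TCP and whose axes are the flange's). Camera axes: x right, y down, z forward; pixel columns grow to the right and rows downward; lengths in m; the calibration is good to about 2 mm. A picture is of the moment at which its call begins: read the wrist's pose just before it.
- bot.close_job(): hands the job in; it is judged then, once.
The state is a dict: "time": time; "q": joint angles; "dq": joint speeds; "joint_efforts": joint torques, N m; "ee_pos": TCP position; "orientation": TCP orientation; "wrist_force": force on the tool from outside, world axes, zero at the start; "ft_torque": the same for the moment, N m; "finger_gap": finger opening in m; "grip_force": force on a finger pad.
Only numpy, scipy, OpenCV 4.12 (cv2) and the standard library are available. Lean on these libraries where they do the work, as an engineer would, in place of code of your own. Each camera call takes 0.05 s, during which the arm holds its last target. There are 200 camera calls.

### The job

Pick up the rake, set its teeth down on the smooth landing of the tray behind the askew rods, and comb along the tray to the smooth strip at the far end, keeping the teeth lightly in contact with the sloping bed all the way, never pressing 20 N or more on the tray or a rod, so that all three rods drop into grooves of their own and lie parallel. Then stand the rake back upright in the middle of its cork pad; move the rods only with the rake, and leave the music box and the other things on the table alone.

Things in the scene. Friction and masses are not known exactly. Their poses are not given: they have to be found in the camera images.
- tray_mid (a point): Fixed dark wood tray, outside 262 (x) by 134 mm (y), rim 36 mm above the table, pale bed 240 by 115 mm inside the rim. Point: middle of the bed, nominally level with the ridge tops, 24 mm above the table, 12 mm below the rim. x: combing direction along the tray; y: along the grooves; z up. The bed slopes by an unknown amount not shown by this pose (see the landing point); it does not give under the rake.
- tray_landing (a point): On the tray's midline 98 mm to -x of the tray's middle point, same axes and nominal height: where the rake starts. The bed is smooth from x = -120 to -20 mm of the middle. The bed, with its ridges, is clamped at an unknown slope about the y axis through its middle, up to 0.025 rad either way: here it really lies up to 2.5 mm higher or lower than this point, at the far end the opposite. Feel for it.
- tray_grooves (a point): On the midline 31 mm to +x of the tray's middle point, same axes and nominal height: middle of the grooved part. Seven round-topped ridges along y, 7.4 mm wide, stand 17 mm apart from x = -20 to 82 mm of the tray's middle; six grooves between them, 9.6 mm wide, 8.2 mm deep, as long as the bed. Ridge tops and smooth parts lie in one sloping plane; a rod in a groove lies flush with it.
- tray_far (a point): On the midline 100 mm to +x of the tray's middle point, same axes and nominal height: middle of the far smooth strip (x = 82 to 120 mm), where the combing stroke ends.
- rod_a: Brass-coloured round rod with rounded ends, polished and slippery, 8 mm thick, 90 mm long. Origin at its middle, on its axis; own x along the rod. Starts lying askew on top of the tray's bed. Not to be touched with the gripper. It is the one nearest the smooth -x end of the tray, reaching at most to x = -75 mm there.
- rod_b: Steel round rod with rounded ends, polished and slippery, 8 mm thick, 90 mm long. Origin at its middle, on its axis; own x along the rod. Starts lying askew on top of the tray's bed. Not to be touched with the gripper.
- rod_c: Copper-coloured round rod with rounded ends, polished and slippery, 8 mm thick, 90 mm long. Origin at its middle, on its axis; own x along the rod. Starts lying askew on top of the tray's bed. Not to be touched with the gripper.
- rake_grip (a point): Rake standing on its teeth on the cork pad: upright dark wood handle 22 (x) by 36 (y) by 58 mm tall on a brass head 28 x 90 x 12 mm. Total height 91 mm, mass 130 to 200 g. Point: middle of the handle, 64 mm above the feet of the teeth, 31 mm above the top of the head. x: direction it is raked (either way); y: along the row of teeth; z up.
- rake_foot (a point): Midway between the feet of the rake's teeth, at their lowest level, 64 mm under the handle point, same axes. Six steel runner teeth, each 28 mm along x and 5 mm thick, with rounded feet, 16 mm apart along y, 85 mm over all, 21 mm deep; they bridge the grooves. It fits the tray with its x along the tray's x, 15 mm to spare at either side.
- pad: Fixed cork pad, 75 mm (x) by 125 mm (y) by 6 mm high, where the rake stands and must be returned. Origin at the centre of its underside.
- music_box: Fixed walnut music box with propped lid, 170 x 240 mm, 85 mm high, lid to 240 mm. Origin at the centre of its underside. Not to be touched.
- dancer: Porcelain dancer figurine, 125 mm tall, 60 mm wide. Origin at the centre of its underside. Leave alone.
- pinion: Brass pinion wheel lying flat, 58 mm across, 16 mm high. Origin at the centre of its underside. Leave alone.
- gauge: Steel depthing gauge lying flat, 125 x 50 x 22 mm. Origin at the centre of its underside. Leave alone.
- spacer: Boxwood spacer block, 50 x 35 x 25 mm. Origin at the centre of its underside. Leave alone.
Not all that is in view belongs to the job. What is shaped like the part that bears rake_grip but green or red is not meant.

How it is judged (in metres and radians):
On the way, in this order (a step that is already met when the one before it is completed fails the run):
1. the rake's teeth touch the smooth landing of the bed, behind the rods (contact force between rake and tray above 0.4 N and x of rake_foot in the frame of tray_mid below -0.075 m and y of rake_foot in the frame of tray_mid between -0.02 and 0.02 m), for 0.1 s.
2. the rake rides over the grooves in the middle of the bed, in contact (contact force between rake and tray above 0.3 N and x of rake_foot in the frame of tray_mid between 0 and 0.05 m and y of rake_foot in the frame of tray_mid between -0.02 and 0.02 m), for 0.1 s.
3. the rake rides in contact on the far smooth strip, with all three rods seated in grooves (contact force between rake and tray above 0.3 N and x of rake_foot in the frame of tray_mid above 0.085 m and z of each of rod_a, rod_b, rod_c in the frame of tray_mid below -0.0005 m and angle between the x axis of each of rod_a, rod_b, rod_c and the y axis of tray_mid, either way round below 0.1 rad and x of rod_a in the frame of tray_mid between -0.03 and 0.09 m and y of rod_a in the frame of tray_mid between -0.05 and 0.05 m and x of rod_b in the frame of tray_mid between -0.03 and 0.09 m and y of rod_b in the frame of tray_mid between -0.05 and 0.05 m and x of rod_c in the frame of tray_mid between -0.03 and 0.09 m and y of rod_c in the frame of tray_mid between -0.05 and 0.05 m), for 0.1 s.
At the end, for the whole second after the job is handed in: all three rods lie at rest in grooves (axis below the ridge tops, within 0.1 rad of parallel to them, centred within 50 mm of the tray's midline); the rake stands upright at rest on the pad, its foot within 25 mm (x) and 30 mm (y) of the pad's centre (z of each of rod_a, rod_b, rod_c in the frame of tray_mid below -0.0005 m and angle between the x axis of each of rod_a, rod_b, rod_c and the y axis of tray_mid, either way round below 0.1 rad and x of rod_a in the frame of tray_mid between -0.03 and 0.09 m and y of rod_a in the frame of tray_mid between -0.05 and 0.05 m and x of rod_b in the frame of tray_mid between -0.03 and 0.09 m and y of rod_b in the frame of tray_mid between -0.05 and 0.05 m and x of rod_c in the frame of tray_mid between -0.03 and 0.09 m and y of rod_c in the frame of tray_mid between -0.05 and 0.05 m and linear speed of each of rod_a, rod_b, rod_c, rake below 0.01 m/s and x of rake_foot in the frame of pad between -0.025 and 0.025 m and y of rake_foot in the frame of pad between -0.03 and 0.03 m and z of rake_foot in the frame of pad between 0.003 and 0.009 m and angle between rake_foot's own z axis and vertical below 0.1 rad); the robot touches nothing.
It fails at once if the rake presses on the tray with more than 20 N (contact force between rake and tray above 20 N).
It fails at once if a rod is handled with the gripper instead of the rake (contact force between any of rod_a, rod_b, rod_c and the arm above 0.5 N).
It fails at once if a rod is squeezed by the rake with more than 20 N (contact force between any of rod_a, rod_b, rod_c and rake above 20 N).
It fails at once if a bystander object is moved over 10 mm, or the porcelain dancer tipped (distance of any of dancer, pinion, gauge, spacer from where it was at the start of the episode above 0.01 m or angle between dancer's own z axis and vertical above 0.2 rad).
It fails at once if the music box is bumped (contact force between music_box and anything else above 3 N).
It also fails if it takes over 72 s, if anything falls off the work surface, if the arm or the gripper's body presses on something with over 40 N, if the wrist force passes 120 N, or if a joint passes its speed limit or range.

## Working session

There is one attempt and no reset: what is moved stays moved. The work goes in short steps, Python scripts to look and compute and a shell command to move; the robot and the scene stay as the last step left them, time stands still between calls to the robot, and variables do not carry over. Pictures are saved under pics/ and viewed, at most 10 in all, crops included, and the job is handed in when it is done.

```bash
mkdir -p pics; ls; cat > h.py <<'E'
import numpy as np, cv2
from plant import bot
from scipy.spatial.transform import Rotation as Ro
def grab(n):
    s=bot.sense(); d=bot.get_image(n); d['s']=s; 
    if n=='wrist':
        T=np.eye(4);T[:3,:3]=Ro.from_euler('xyz',s['orientation'],degrees=True).as_matrix();T[:3,3]=s['ee_pos']
        C=T@np.array(d['tool_from_camera'])
    else:
        C=np.eye(4);R=np.array(d['R']);C[:3,:3]=R.T;C[:3,3]=-R.T@np.array(d['t'])
    d['C']=C; return d
def cloud(d):
    v,u=np.mgrid[:384,:512]; z=d['depth']
    P=np.stack([(u-d['cx'])/d['fx']*z,(v-d['cy'])/d['fy']*z,z],-1)
    return P@d['C'][:3,:3].T+d['C'][:3,3]
E
python3 - <<'E'
from h import *
import pickle
print(bot.sense())
for n in ('scene','side'):
    d=grab(n); cv2.imwrite(f'pics/{n}.png',cv2.resize(d['img'],(800,600))); pickle.dump(d,open(n+'.pkl','wb')); print(n,d['C'][:3,3],d['fx'])
E
```

```text
pics
{'time': 0.0, 'q': array([65.10381678, 40.51120046, -1.58385017, 85.08484355,  1.26043679,
       54.48235346, -4.32522925]), 'dq': array([-0.07066972,  0.01960553,  0.02431622,  0.05027744, -0.01552631,
       -0.06873528, -0.06266009]), 'joint_efforts': array([-4.96200373e-04, -8.83224463e+01,  1.23483527e+00, -2.36160386e+01,
        1.69450947e-02,  6.68559151e-03,  1.36395045e-05]), 'ee_pos': array([ 0.22000056, -0.53091643,  0.19345273]), 'orientation': array([-1.79938920e+02,  9.28620527e-04,  2.25086798e+01]), 'wrist_force': array([ 0.49435887,  0.09872697, -0.10827052]), 'ft_torque': array([-0.02581144,  0.00858676, -0.0549567 ]), 'grip_force': 0.0, 'finger_gap': 0.08571185437504318}
scene [ 1.33774236 -0.84586048  0.92064887] 450.2523617204026
side [ 0.30751687 -1.16087633  0.98002005] 432.5385882756075
```

View pics/scene.png

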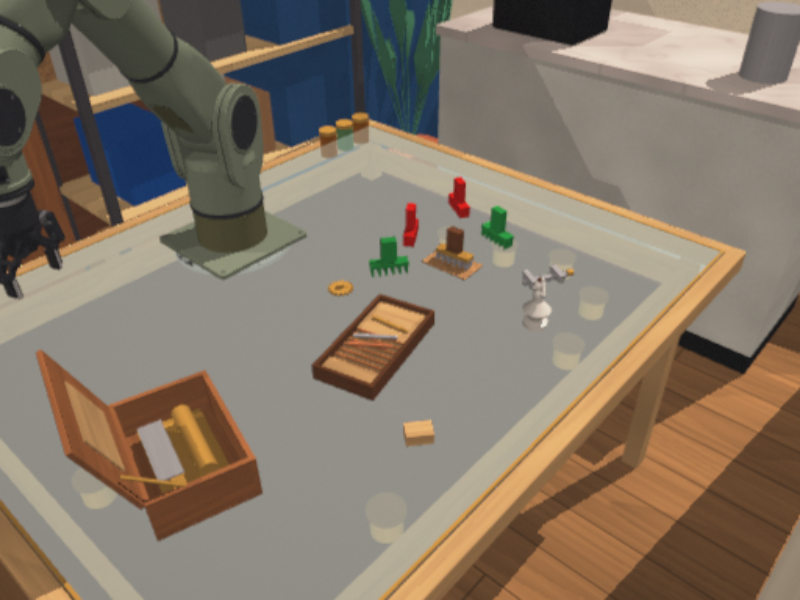

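View pics/side.png

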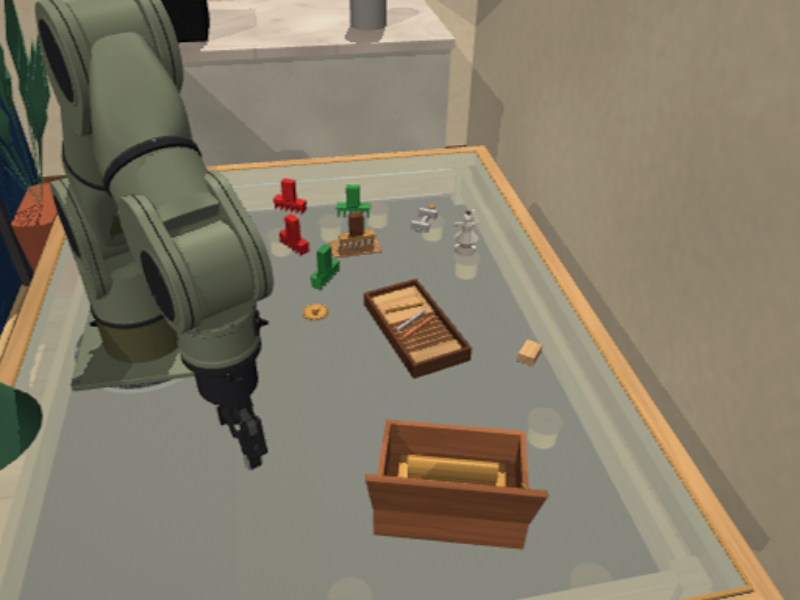

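The scene view (800x600) shows the rake at about (455,245) on its pad. The tray corners are near (380,297), (433,318), (372,395) and (315,370). The rods lie at the upper end of the tray, so the −x end faces the rake. Next I'll measure from depth.

```bash
cat > m.py <<'E'
from h import *
import pickle
def rect(P):
    c,s,a=cv2.minAreaRect((P[:,:2]*1000).astype(np.float32)); return np.round(c,1),np.round(s,1),round(a,1)
boxes={'scene':{'tray':(305,290,440,400),'rake':(415,222,485,280)},'side':{'tray':(358,275,475,380),'rake':(325,207,385,260)}}
for n in boxes:
    d=pickle.load(open(n+'.pkl','rb')); P=cloud(d); hsv=cv2.cvtColor(d['img'],cv2.COLOR_BGR2HSV)
    for k,(a,b,c,e) in boxes[n].items():
        sl=np.s_[int(b*.64):int(e*.64),int(a*.64):int(c*.64)]
        Q=P[sl].reshape(-1,3);h=hsv[sl].reshape(-1,3);ok=(d['depth'][sl].ravel()>0);Q=Q[ok];h=h[ok]
        if k=='tray':
            m=(Q[:,2]>.028)&(Q[:,2]<.042)&(h[:,2]<130)
            print(n,k,m.sum(),rect(Q[m]),np.median(Q[m],0))
        else:
            col=(h[:,1]>60)
            for lo,hi in((.002,.012),(.024,.044),(.05,.085),(.088,.105)):
                m=(Q[:,2]>lo)&(Q[:,2]<hi)&(col|(lo>.03))&((h[:,0]<30)|(h[:,0]>170))
                if m.sum()>4: print(n,k,lo,m.sum(),rect(Q[m]),Q[m].mean(0).round(4),Q[m].min(0).round(3),Q[m].max(0).round(3))
E
python3 m.py
```

```text
scene tray 674 (array([567.7, -78.9]), array([136.6, 269.2]), 13.7) [ 0.57440016 -0.09804782  0.03400874]
scene rake 0.002 227 (array([434.4, 272.9]), array([ 96.8, 242.8]), 83.1) [0.4908 0.2555 0.0055] [0.32  0.223 0.002] [0.553 0.336 0.011]
scene rake 0.024 142 (array([427.4, 281.4]), array([ 54.3, 224.4]), 78.0) [0.4827 0.2658 0.0354] [0.323 0.247 0.025] [0.538 0.331 0.044]
scene rake 0.05 91 (array([495.2, 260.9]), array([39.6, 24.5]), 34.0) [0.4957 0.261  0.0682] [0.473 0.252 0.05 ] [0.513 0.282 0.085]
scene rake 0.088 47 (array([492.2, 266.5]), array([36.1, 27.1]), 7.2) [0.4929 0.2648 0.0947] [0.473 0.253 0.088] [0.51  0.281 0.101]
side tray 616 (array([569.3, -75.9]), array([136.6, 271.1]), 13.7) [ 0.57136043 -0.0913236   0.03471041]
side rake 0.002 241 (array([484.7, 309.5]), array([125.2, 170.4]), 5.5) [0.4836 0.2591 0.0066] [0.423 0.225 0.002] [0.55  0.395 0.012]
side rake 0.024 120 (array([492.1, 265.7]), array([37.2, 88.9]), 89.9) [0.4912 0.2634 0.0362] [0.448 0.247 0.024] [0.537 0.284 0.044]
side rake 0.05 76 (array([464.7, 209.7]), array([148.6,  41.2]), 65.7) [0.4883 0.2554 0.0677] [0.416 0.15  0.05 ] [0.512 0.283 0.085]
side rake 0.088 44 (array([491.9, 269.6]), array([33. , 26.2]), 8.2) [0.4915 0.2667 0.0949] [0.474 0.255 0.088] [0.508 0.282 0.1  ]
```

```bash
cat >> h.py <<'E'
def plan(p,yaw,pose=None):
    s=bot.sense(); R=Ro.from_euler('xyz',s['orientation'],degrees=True)
    G=Ro.from_euler('xyz',[180,0,yaw],degrees=True)
    print('at',s['ee_pos'].round(4),s['orientation'].round(2),'shift units',(R.inv().apply(np.array(p)-s['ee_pos'])/.3).round(4),'turn units',((R.inv()*G).as_rotvec(degrees=True)/45).round(4), 'shift in goal axes',(G.inv().apply(np.array(p)-s['ee_pos'])/.3).round(4))
E
python3 - <<'E'
from h import *
import pickle
for n,B in {'side':{'box':(370,420,548,545),'green_near':(310,243,340,288),'green_far':(335,183,370,213),'red':(278,213,308,252),'pinion':(300,303,330,322)},'scene':{'box':(40,350,260,535),'green':(370,236,410,277),'dancer':(518,280,555,330)}}.items():
    d=pickle.load(open(n+'.pkl','rb'));P=cloud(d)
    for k,(a,b,c,e) in B.items():
        Q=P[int(b*.64):int(e*.64),int(a*.64):int(c*.64)].reshape(-1,3);Q=Q[(Q[:,2]>.012)&(Q[:,2]<.26)]
        print(n,k,np.percentile(Q,2,0).round(3),np.percentile(Q,98,0).round(3))
plan([.42,-.25,.27],22.5)
E
```

```text
side box [ 0.4   -0.669  0.015] [ 0.661 -0.402  0.236]
side green_near [0.366 0.104 0.014] [0.43  0.171 0.093]
side green_far [0.464 0.405 0.021] [0.541 0.434 0.093]
side red [0.305 0.253 0.013] [0.363 0.322 0.094]
side pinion [0.356 0.015 0.014] [0.367 0.032 0.018]
scene box [ 0.407 -0.669  0.017] [ 0.67  -0.41   0.234]
scene green [0.353 0.104 0.014] [0.43  0.255 0.092]
scene dancer [0.68  0.177 0.013] [0.786 0.309 0.117]
at [ 0.22   -0.5309  0.1935] [-179.94   -0.     22.51] shift units [ 0.9743 -0.6102 -0.2544] turn units [-0.0013 -0.      0.0001] shift in goal axes [ 0.9743 -0.6101 -0.2551]
```

```bash
python3 -m pendant '[[[0,0,0],[0.10,-0.09,-0.07],0],[[0,0,0],[0.11,-0.09,-0.06],0],[[0,0,0],[0.12,-0.08,-0.06],0],[[0,0,0],[0.12,-0.08,-0.06],0],[[0,0,0],[0.13,-0.07,0],0],[[0,0,0],[0.13,-0.07,0],0],[[0,0,0],[0.13,-0.07,0],0],[[0,0,0],[0.13,-0.06,0],0]]'
python3 -c "
from h import *
plan([.50,0.0,.27],22.5)"
```

```text
time: 0.9
ee_pos: [0.4197, -0.249, 0.2689]
orientation: [-180.0, 0.0, 22.5]
wrist_force: [1.0, -0.1, -0.5]
finger_gap: 0.0857
grip_force: 0.0
at [ 0.4197 -0.249   0.2689] [-1.7999e+02  1.0000e-02  2.2510e+01] shift units [ 0.5651 -0.6642 -0.0034] turn units [-0.0003  0.0001  0.0002] shift in goal axes [ 0.565  -0.6643 -0.0036]
```

```bash
python3 -m pendant '[[[0,0,0],[0.08,-0.08,0],0],[[0,0,0],[0.08,-0.08,0],0],[[0,0,0],[0.07,-0.08,0],0],[[0,0,0],[0.07,-0.09,0],0],[[0,0,0],[0.07,-0.09,0],0],[[0,0,0],[0.07,-0.09,0],0],[[0,0,0],[0.07,-0.08,0],0],[[0,0,0],[0.06,-0.07,0],0]]'
python3 -c "
from h import *
import pickle
d=grab('wrist');pickle.dump(d,open('w1.pkl','wb'));cv2.imwrite('pics/w1.png',cv2.resize(d['img'],(800,600)))
print(d['C'].round(3))
plan([.492,.266,.26],8)"
```

```text
time: 1.7
ee_pos: [0.5013, -0.0006, 0.2688]
orientation: [-180.0, 0.0, 22.5]
wrist_force: [-0.1, -0.6, 0.4]
finger_gap: 0.0852
grip_force: 0.0
[[ 0.384 -0.882 -0.275  0.571]
 [-0.923 -0.366 -0.114  0.028]
 [-0.     0.298 -0.955  0.448]
 [ 0.     0.     0.     1.   ]]
at [0.5022 0.0037 0.2685] [-1.7986e+02 -4.0000e-02  2.2790e+01] shift units [ 0.3074 -0.8191  0.0307] turn units [-0.0033 -0.0006  0.3287] shift in goal axes [ 0.0881 -0.8706  0.0285]
```

View pics/w1.png

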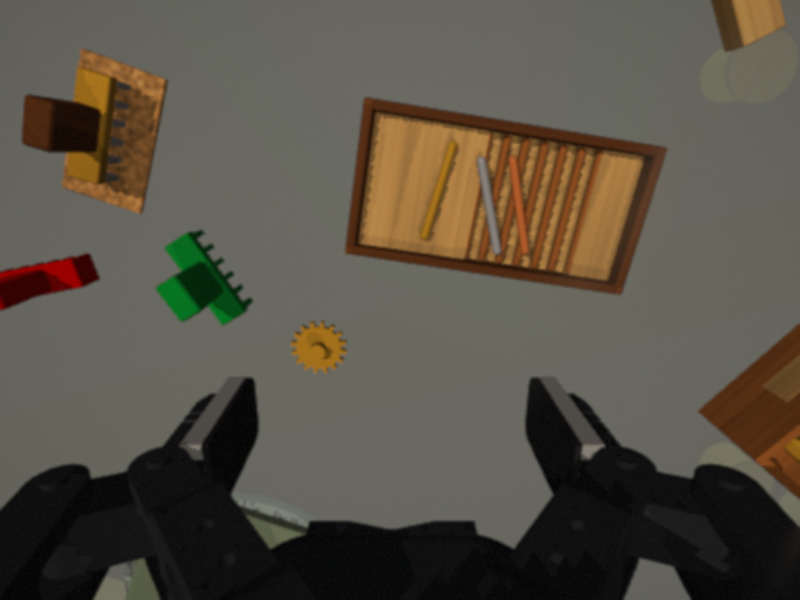

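The wrist view shows the tray with outer corners at (366,97), (666,148), (622,293) and (346,252). The brass rod runs (453,142)–(427,238) on the landing. Steel and copper lie on the grooves. The rake is at about (70,120) on the pad, whose corners are (82,48), (167,80), (142,212) and (62,187).

```bash
python3 - <<'E'
from h import *
import pickle
d=pickle.load(open('w1.pkl','rb')); C=d['C']
def at(u,v,z):
    r=C[:3,:3]@np.array([(u*.64-d['cx'])/d['fx'],(v*.64-d['cy'])/d['fy'],1]); return (C[:3,3]+r*(z-C[2,3])/r[2])[:2]
tr=np.array([at(*p,.036) for p in ((366,97),(666,148),(622,293),(346,252))])
pd=np.array([at(*p,.006) for p in ((82,48),(167,80),(142,212),(62,187))])
for n,q in(('tray',tr),('pad',pd)):
    print(n,q.round(4).tolist(),q.mean(0).round(4),[np.linalg.norm(q[i]-q[i-1]).round(4) for i in range(4)],[round(float(np.degrees(np.arctan2(*(q[i]-q[i-1])[::-1]))),1) for i in range(4)])
c=tr.mean(0);th=np.radians(-76.3);
for n,a,b in(('a',(453,142),(427,238)),('b',(481,157),(498,252)),('c',(514,157),(525,253))):
    for p in(a,b):
        e=at(*p,.03)-c; print(n,(e@[np.cos(th),np.sin(th)]).round(4),(e@[-np.sin(th),np.cos(th)]).round(4))
P=cloud(d);q=P[int(95*.64):int(150*.64),int(24*.64):int(100*.64)].reshape(-1,3)
q=q[(q[:,2]>.09)&(q[:,2]<.105)];print('top',cv2.minAreaRect((q[:,:2]*1000).astype(np.float32)),q.mean(0))
E
```

```text
tray [[0.6019, 0.0638], [0.6626, -0.1866], [0.5364, -0.2193], [0.474, 0.0326]] [ 0.5687 -0.0774] [np.float64(0.1317), np.float64(0.2576), np.float64(0.1303), np.float64(0.2595)] [13.7, -76.4, -165.5, 103.9]
pad [[0.5467, 0.3062], [0.5501, 0.2324], [0.4287, 0.2256], [0.4228, 0.3002]] [0.4871 0.2661] [np.float64(0.124), np.float64(0.0739), np.float64(0.1216), np.float64(0.0748)] [2.8, -87.4, -176.8, 94.5]
a -0.0508 0.0424
a -0.0582 -0.0431
b -0.0244 0.034
b 0.0088 -0.0458
c 0.0038 0.0384
c 0.0336 -0.0429
top ((491.12060546875, 269.9596252441406), (35.97074508666992, 23.402101516723633), 7.551286697387695) [0.49229281 0.26806813 0.09552232]
```

```bash
python3 -m pendant '[[[0,0,0],[0.05,-0.13,0.02],0],[[0,0,0],[0.05,-0.13,0.03],0],[[0,0,0],[0.05,-0.14,0.04],0],[[0,0,0],[0.05,-0.14,0.04],0],[[0,0,0],[0.05,-0.14,0.04],0],[[0,0,0],[0.05,-0.14,0.03],0],[[0,0,0.165],[0,0,0],0],[[0,0,0.17],[0,0,0],0]]'
python3 -c "
from h import *
import pickle
d=grab('wrist');pickle.dump(d,open('w2.pkl','wb'));cv2.imwrite('pics/w2.png',cv2.resize(d['img'],(800,600)))
plan([.4915,.2675,.052],7.5)
P=cloud(d);v,u=np.mgrid[:384,:512]
q=P[(P[...,2]>.09)&(P[...,2]<.105)&(v<240)];q=q[np.hypot(q[:,0]-.49,q[:,1]-.267)<.05];print('top',cv2.minAreaRect((q[:,:2]*1000).astype(np.float32)),q.mean(0))
"
```

```text
time: 2.55
ee_pos: [0.4896, 0.2602, 0.2082]
orientation: [180.0, 0.1, 7.2]
wrist_force: [0.4, -0.3, -0.3]
finger_gap: 0.0851
grip_force: 0.0
at [0.4898 0.2596 0.2085] [1.7999e+02 5.0000e-02 6.6800e+00] shift units [ 0.0092 -0.0255  0.5215] turn units [ 0.0003  0.001  -0.0183] shift in goal axes [ 0.0092 -0.0252  0.5215]
top ((491.48211669921875, 270.3657531738281), (35.46110916137695, 21.61725616455078), 6.16505765914917) [0.49228637 0.27056287 0.09586491]
```

View pics/w2.png

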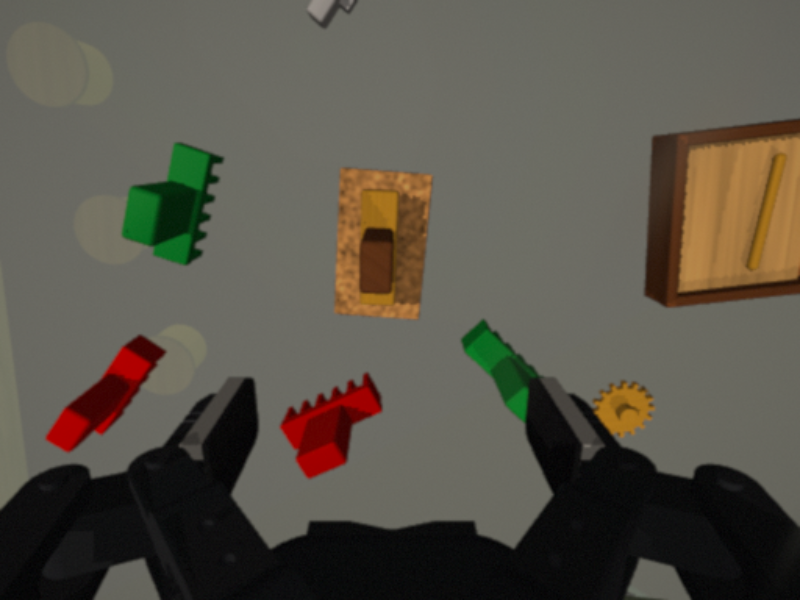

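The rake handle is at (376,262), upright in the picture and so aligned with the tool, with clear room on both sides for the fingers. Descending.

```bash
python3 -m pendant '[[[0,0,0],[0.008,-0.032,0.08],0],[[0,0,0],[0,0,0.1],0],[[0,0,0],[0,0,0.1],0],[[0,0,0],[0,0,0.1],0],[[0,0,0],[0,0,0.08],0],[[0,0,0],[0,0,0.062],0],[[0,0,0],[0,0,0],0],[[0,0,0],[0,0,0],150]]' 60
python3 -m pendant '[[[0,0,0],[0,0,0],255],[[0,0,0],[0,0,0],255],[[0,0,0],[0,0,0],255],[[0,0,0],[0,0,0],255],[[0,0,0],[0,0,0],255],[[0,0,0],[0,0,0],255],[[0,0,0],[0,0,0],255],[[0,0,0],[0,0,0],255]]' 60; python3 -c "
from h import *
print(bot.sense())"
```

```text
time: 3.4
ee_pos: [0.4913, 0.269, 0.0528]
orientation: [-180.0, 0.0, 7.5]
wrist_force: [-0.4, -0.3, 0.5]
finger_gap: 0.0732
grip_force: 0.0
time: 4.2
ee_pos: [0.4914, 0.2695, 0.053]
orientation: [-180.0, -0.0, 7.4]
wrist_force: [-0.4, -0.1, 9.0]
finger_gap: 0.0199
grip_force: 58.1
{'time': 4.2, 'q': array([ -33.58835029,   50.71900828,    3.09424628,   96.75552303,
         -4.46883042,   32.58681611, -110.41557214]), 'dq': array([ 0.03720753, -0.00751646, -0.05840633,  0.09401129,  0.00885411,
       -0.00538337,  0.14654452]), 'joint_efforts': array([ 4.17336160e-01, -8.76108670e+01,  3.37871768e+00, -1.50049996e+01,
        3.32934677e-02, -5.10842633e-01, -5.47575415e-02]), 'ee_pos': array([0.49143672, 0.26945354, 0.05304944]), 'orientation': array([-1.79966435e+02, -4.92609094e-02,  7.44749457e+00]), 'wrist_force': array([-0.37930301, -0.08538038,  9.03252328]), 'ft_torque': array([-0.13311169,  0.34542985,  0.05559369]), 'grip_force': 58.100759983062744, 'finger_gap': 0.019941191615654354}
```

```bash
python3 -m pendant '[[[0,0,0],[0,0,-0.03],255],[[0,0,0],[0,0,-0.08],255],[[0,0,0],[0,0,-0.10],255],[[0,0,0],[0,0,-0.06],255],[[0,0,0],[0,0.03,0],255],[[0,0,0],[0,0.07,0],255],[[0,0,0],[0.01,0.1,0],255],[[0,0,0],[0.01,0.1,0],255]]' 60
python3 -m pendant '[[[0,0,0],[0.01,0.1,0],255],[[0,0,0],[0.01,0.1,0],255],[[0,0,0],[0.01,0.1,0],255],[[0,0,0],[0.01,0.1,0],255],[[0,0,0],[0.01,0.08,0],255],[[0,0,0],[0,0.05,0],255],[[0,0,-0.07],[0,0.026,0],255],[[0,0,-0.07],[0,0,0],255]]' 60
python3 -c "
from h import *
plan([.5455,.0177,.088],13.7); print(bot.sense()['wrist_force'],bot.sense()['ft_torque'])
d=grab('wrist');cv2.imwrite('pics/w3.png',cv2.resize(d['img'],(800,600)))
import pickle;pickle.dump(d,open('w3.pkl','wb'))"
```

```text
time: 5.0
ee_pos: [0.5085, 0.1792, 0.1329]
orientation: [180.0, 0.0, 7.5]
wrist_force: [0.2, 0.5, -0.7]
finger_gap: 0.0199
grip_force: 58.8
time: 5.8
ee_pos: [0.5449, 0.0161, 0.133]
orientation: [180.0, 0.0, 13.8]
wrist_force: [0.6, 1.1, -1.0]
finger_gap: 0.0195
grip_force: 58.8
at [0.5449 0.0161 0.133 ] [1.7999e+02 4.0000e-02 1.3780e+01] shift units [ 0.0034 -0.0048  0.1499] turn units [0.0002 0.001  0.0018] shift in goal axes [ 0.0033 -0.0048  0.1499]
[ 0.55912985  1.09672333 -1.01042014] [ 0.02213772 -0.02465108 -0.01227901]
```

View pics/w3.png

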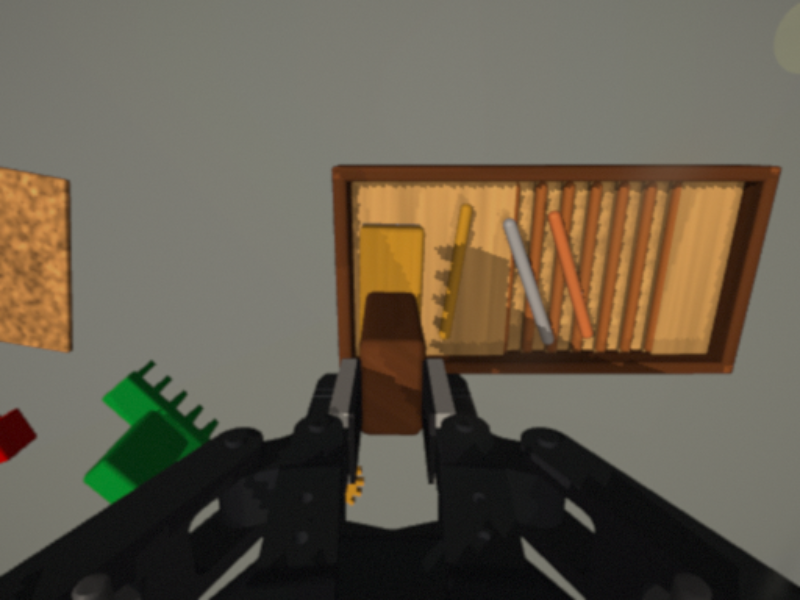

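```bash
cat > chk.py <<'E'
import sys
from plant import bot
f=bot.sense()['wrist_force'][2]; sys.exit(0 if f<float(sys.argv[1]) else 1)
E
python3 -m pendant '[[[0,0,0],[0,0,0.03],255],[[0,0,0],[0,0,0.04],255],[[0,0,0],[0,0,0.04],255],[[0,0,0],[0,0,0.03],255],[[0,0,0],[0,0,0.02],255],[[0,0,0],[0,0,0.015],255],[[0,0,0],[0,0,0.005],255],[[0,0,0],[0,0,0],255]]' 60
python3 chk.py 1.5 && python3 -m pendant '[[[0,0,0],[0,0,0.001],255],[[0,0,0],[0,0,0.001],255],[[0,0,0],[0,0,0.001],255],[[0,0,0],[0,0,0],255],[[0,0,0],[0,0,0],255],[[0,0,0],[0,0,0],255],[[0,0,0],[0,0,0],255],[[0,0,0],[0,0,0],255]]'
python3 chk.py 1.5 && python3 -m pendant '[[[0,0,0],[0,0,0.001],255],[[0,0,0],[0,0,0.001],255],[[0,0,0],[0,0,0.001],255],[[0,0,0],[0,0,0],255],[[0,0,0],[0,0,0],255],[[0,0,0],[0,0,0],255],[[0,0,0],[0,0,0],255],[[0,0,0],[0,0,0],255]]'
python3 chk.py 1.5 && python3 -m pendant '[[[0,0,0],[0,0,0.001],255],[[0,0,0],[0,0,0.001],255],[[0,0,0],[0,0,0.001],255],[[0,0,0],[0,0,0],255],[[0,0,0],[0,0,0],255],[[0,0,0],[0,0,0],255],[[0,0,0],[0,0,0],255],[[0,0,0],[0,0,0],255]]'
python3 -c "
from h import *
for i in range(6): print(bot.sense()['wrist_force'])"
```

```text
time: 6.65
ee_pos: [0.5453, 0.0173, 0.0793]
orientation: [-180.0, -0.0, 13.7]
wrist_force: [0.6, -0.4, -0.9]
finger_gap: 0.0198
grip_force: 58.8
time: 7.45
ee_pos: [0.5452, 0.0173, 0.0784]
orientation: [-180.0, 0.0, 13.7]
wrist_force: [0.1, 0.2, 0.0]
finger_gap: 0.0198
grip_force: 58.8
time: 8.25
ee_pos: [0.5452, 0.0173, 0.0775]
orientation: [-180.0, 0.0, 13.7]
wrist_force: [0.8, -0.5, -1.6]
finger_gap: 0.0196
grip_force: 58.8
time: 9.05
ee_pos: [0.5452, 0.0173, 0.0766]
orientation: [-180.0, -0.0, 13.7]
wrist_force: [-0.2, -0.2, -1.4]
finger_gap: 0.0198
grip_force: 58.8
[-0.22386596 -0.22729767 -1.35679968]
[-0.22386596 -0.22729767 -1.35679968]
[-0.22386596 -0.22729767 -1.35679968]
[-0.22386596 -0.22729767 -1.35679968]
[-0.22386596 -0.22729767 -1.35679968]
[-0.22386596 -0.22729767 -1.35679968]
```

```bash

python3 chk.py 1.5 && python3 -m pendant '[[[0,0,0],[0,0,0.001],255],[[0,0,0],[0,0,0.001],255],[[0,0,0],[0,0,0.001],255],[[0,0,0],[0,0,0],255],[[0,0,0],[0,0,0],255],[[0,0,0],[0,0,0],255],[[0,0,0],[0,0,0],255],[[0,0,0],[0,0,0],255]]'
python3 chk.py 1.5 && python3 -m pendant '[[[0,0,0],[0,0,0.001],255],[[0,0,0],[0,0,0.001],255],[[0,0,0],[0,0,0.001],255],[[0,0,0],[0,0,0],255],[[0,0,0],[0,0,0],255],[[0,0,0],[0,0,0],255],[[0,0,0],[0,0,0],255],[[0,0,0],[0,0,0],255]]'
python3 chk.py 1.5 && python3 -m pendant '[[[0,0,0],[0,0,0.001],255],[[0,0,0],[0,0,0.001],255],[[0,0,0],[0,0,0.001],255],[[0,0,0],[0,0,0],255],[[0,0,0],[0,0,0],255],[[0,0,0],[0,0,0],255],[[0,0,0],[0,0,0],255],[[0,0,0],[0,0,0],255]]'
python3 chk.py 1.5 && python3 -m pendant '[[[0,0,0],[0,0,0.001],255],[[0,0,0],[0,0,0.001],255],[[0,0,0],[0,0,0.001],255],[[0,0,0],[0,0,0],255],[[0,0,0],[0,0,0],255],[[0,0,0],[0,0,0],255],[[0,0,0],[0,0,0],255],[[0,0,0],[0,0,0],255]]'
python3 chk.py 1.5 && python3 -m pendant '[[[0,0,0],[0,0,0.001],255],[[0,0,0],[0,0,0.001],255],[[0,0,0],[0,0,0.001],255],[[0,0,0],[0,0,0],255],[[0,0,0],[0,0,0],255],[[0,0,0],[0,0,0],255],[[0,0,0],[0,0,0],255],[[0,0,0],[0,0,0],255]]'
python3 chk.py 1.5 && python3 -m pendant '[[[0,0,0],[0,0,0.001],255],[[0,0,0],[0,0,0.001],255],[[0,0,0],[0,0,0.001],255],[[0,0,0],[0,0,0],255],[[0,0,0],[0,0,0],255],[[0,0,0],[0,0,0],255],[[0,0,0],[0,0,0],255],[[0,0,0],[0,0,0],255]]'
python3 -c "
from h import *
s=bot.sense();print(s['ee_pos'],s['ft_torque'])"
```

```text
time: 9.85
ee_pos: [0.5452, 0.0173, 0.0757]
orientation: [-180.0, -0.0, 13.7]
wrist_force: [0.2, 0.4, -1.8]
finger_gap: 0.0196
grip_force: 58.8
time: 10.65
ee_pos: [0.5452, 0.0173, 0.0748]
orientation: [-180.0, 0.0, 13.7]
wrist_force: [-0.4, 0.4, -2.0]
finger_gap: 0.0197
grip_force: 58.8
time: 11.45
ee_pos: [0.5453, 0.0173, 0.0739]
orientation: [-180.0, -0.0, 13.7]
wrist_force: [-0.2, -0.1, -2.1]
finger_gap: 0.0197
grip_force: 58.8
time: 12.25
ee_pos: [0.5452, 0.0172, 0.073]
orientation: [-180.0, 0.0, 13.7]
wrist_force: [0.1, -0.5, -1.1]
finger_gap: 0.0194
grip_force: 58.8
time: 13.05
ee_pos: [0.5453, 0.0173, 0.0724]
orientation: [-180.0, -0.0, 13.7]
wrist_force: [-1.4, -0.1, 5.5]
finger_gap: 0.0199
grip_force: 59.6
[0.54528937 0.01727459 0.07235086] [-0.08542641  0.32822461 -0.00195707]
```

```bash

python3 -m pendant '[[[0.005,0,0],[0,0,0],255],[[0.005,0,0],[0,0,0],255],[[0.005,0,0],[0,0,0],255],[[0.004,0,0],[0,0,0],255],[[0,0,0],[0,0,0],255],[[0,0,0],[0,0,0],255],[[0,0,0],[0,0,0],255],[[0,0,0],[0,0,0],255]]'
python3 -c "
from h import *
s=bot.sense();print(s['ee_pos'],s['orientation'],s['wrist_force'],s['ft_torque'])
R=Ro.from_euler('xyz',s['orientation'],degrees=True).as_matrix();print('tool y',R[:,1],'z',R[:,2])"
```

```text
time: 13.85
ee_pos: [0.5454, 0.017, 0.0724]
orientation: [-179.2, -0.0, 13.7]
wrist_force: [-0.5, -1.2, 5.2]
finger_gap: 0.0193
grip_force: 59.6
[0.54542139 0.01704361 0.07239869] [-1.79157766e+02 -2.67164905e-02  1.37176844e+01] [-0.47980824 -1.19403593  5.24907477] [-0.38474605  0.27598411  0.00823436]
tool y [ 0.23711904 -0.97136939 -0.01469923] z [-0.0030328   0.01439051 -0.99989185]
```

```bash

python3 -m pendant '[[[0,0,0],[0,0.003,0],255],[[0,0,0],[0,0.006,0],255],[[0,0,0],[0,0.006,0],255],[[0,0,0],[0,0.006,0],255],[[0,0,0],[0,0.006,0],255],[[0,0,0],[0,0.006,0],255],[[0,0,0],[0,0.003,0],255],[[0,0,0],[0,0,0],255]]'
python3 chk.py 9 && python3 -m pendant '[[[0,0,0],[0,0.003,0],255],[[0,0,0],[0,0.006,0],255],[[0,0,0],[0,0.006,0],255],[[0,0,0],[0,0.006,0],255],[[0,0,0],[0,0.006,0],255],[[0,0,0],[0,0.006,0],255],[[0,0,0],[0,0.003,0],255],[[0,0,0],[0,0,0],255]]'
```

```text
time: 14.65
ee_pos: [0.548, 0.0078, 0.0724]
orientation: [-179.1, -0.1, 13.8]
wrist_force: [-2.3, 5.9, 8.9]
finger_gap: 0.0199
grip_force: 60.0
time: 15.45
ee_pos: [0.5506, -0.0027, 0.0722]
orientation: [-179.1, -0.1, 13.8]
wrist_force: [-0.8, 4.8, 8.6]
finger_gap: 0.0197
grip_force: 60.1
```

```bash

python3 -m pendant '[[[0,0,0],[0,0.003,-0.0007],255],[[0,0,0],[0,0.006,0],255],[[0,0,0],[0,0.006,0],255],[[0,0,0],[0,0.006,0],255],[[0,0,0],[0,0.006,0],255],[[0,0,0],[0,0.006,0],255],[[0,0,0],[0,0.003,0],255],[[0,0,0],[0,0,0],255]]'
python3 -c "
from h import *
s=bot.sense();print(s['ee_pos'],s['orientation'],s['wrist_force'],s['ft_torque'])
e=s['ee_pos'][:2]-[.5687,-.0775];print('x',e@[.2368,-.9716],'y',e@[.9716,.2368])"
```

```text
time: 16.25
ee_pos: [0.5531, -0.0138, 0.0721]
orientation: [-179.1, -0.0, 13.7]
wrist_force: [-1.1, 5.0, 6.4]
finger_gap: 0.0197
grip_force: 59.8
[ 0.55310374 -0.0137742   0.07207257] [-1.79100986e+02 -3.45114271e-02  1.37377181e+01] [-1.083467    5.00841671  6.35808842] [ 1.2973532   0.37222712 -0.028082  ]
x -0.06560918200765614 y -6.305727028011321e-05
```

```bash

python3 -m pendant '[[[0,0,0],[0,0.003,-0.0005],255],[[0,0,0],[0,0.006,0],255],[[0,0,0],[0,0.006,0],255],[[0,0,0],[0,0.006,0],255],[[0,0,0],[0,0.006,0],255],[[0,0,0],[0,0.006,0],255],[[0,0,0],[0,0.006,0],255],[[0,0,0],[0,0,0],255]]'
python3 chk.py 8 && python3 -m pendant '[[[0,0,0],[0,0.003,-0.0002],255],[[0,0,0],[0,0.006,0],255],[[0,0,0],[0,0.006,0],255],[[0,0,0],[0,0.006,0],255],[[0,0,0],[0,0.006,0],255],[[0,0,0],[0,0.006,0],255],[[0,0,0],[0,0.006,0],255],[[0,0,0],[0,0,0],255]]'
python3 -c "
from h import *
s=bot.sense();print(s['ee_pos'],s['orientation'],s['wrist_force'],s['ft_torque'])
e=s['ee_pos'][:2]-[.5687,-.0775];print('x',e@[.2368,-.9716],'y',e@[.9716,.2368])"
```

```text
time: 17.05
ee_pos: [0.5558, -0.0257, 0.0719]
orientation: [-179.1, -0.0, 13.7]
wrist_force: [-1.2, 3.7, 5.4]
finger_gap: 0.0198
grip_force: 59.6
time: 17.85
ee_pos: [0.5586, -0.0372, 0.0718]
orientation: [-179.1, -0.0, 13.7]
wrist_force: [-1.5, 3.7, 5.2]
finger_gap: 0.0197
grip_force: 59.6
[ 0.55857663 -0.03722614  0.07175143] [-1.79137228e+02 -9.25047299e-03  1.37135714e+01] [-1.54890709  3.69561353  5.18586198] [ 1.01426125  0.19594137 -0.00882818]
x -0.0415272986964975 y -0.00029902007620177036
```

```bash

python3 -m pendant '[[[0,0,0],[0,0.003,-0.0003],255],[[0,0,0],[0,0.006,0],255],[[0,0,0],[0,0.006,0],255],[[0,0,0],[0,0.006,0],255],[[0,0,0],[0,0.006,0],255],[[0,0,0],[0,0.006,0],255],[[0,0,0],[0,0.006,0],255],[[0,0,0],[0,0,0],255]]'
python3 chk.py 8 && python3 -m pendant '[[[0,0,0],[0,0.003,-0.0002],255],[[0,0,0],[0,0.006,0],255],[[0,0,0],[0,0.006,0],255],[[0,0,0],[0,0.006,0],255],[[0,0,0],[0,0.006,0],255],[[0,0,0],[0,0.006,0],255],[[0,0,0],[0,0.006,0],255],[[0,0,0],[0,0,0],255]]'
cat > st.py <<'E'
from h import *
import sys
s=bot.sense();print(s['ee_pos'],s['orientation'],s['wrist_force'],s['ft_torque'])
e=s['ee_pos'][:2]-[.5687,-.0775];print('x',e@[.2368,-.9716],'y',e@[.9716,.2368])
if len(sys.argv)>1:
    d=grab(sys.argv[2] if len(sys.argv)>2 else 'wrist');cv2.imwrite(f'pics/{sys.argv[1]}.png',cv2.resize(d['img'],(800,600)))
E
python3 st.py w4
```

```text
time: 18.65
ee_pos: [0.5613, -0.0485, 0.0716]
orientation: [-179.1, -0.0, 13.7]
wrist_force: [0.1, 2.3, 3.4]
finger_gap: 0.0196
grip_force: 59.5
time: 19.45
ee_pos: [0.564, -0.0601, 0.0714]
orientation: [-179.2, 0.0, 13.7]
wrist_force: [-0.8, -0.9, -1.8]
finger_gap: 0.0198
grip_force: 58.8
[ 0.56402761 -0.06011318  0.0714339 ] [-1.79155118e+02  7.00121535e-03  1.37075397e+01] [-0.75205156 -0.8858302  -1.83071345] [-0.02247788  0.0058179  -0.03128478]
x -0.017999456088766047 y -0.00042249748219000676
```

View pics/w4.png

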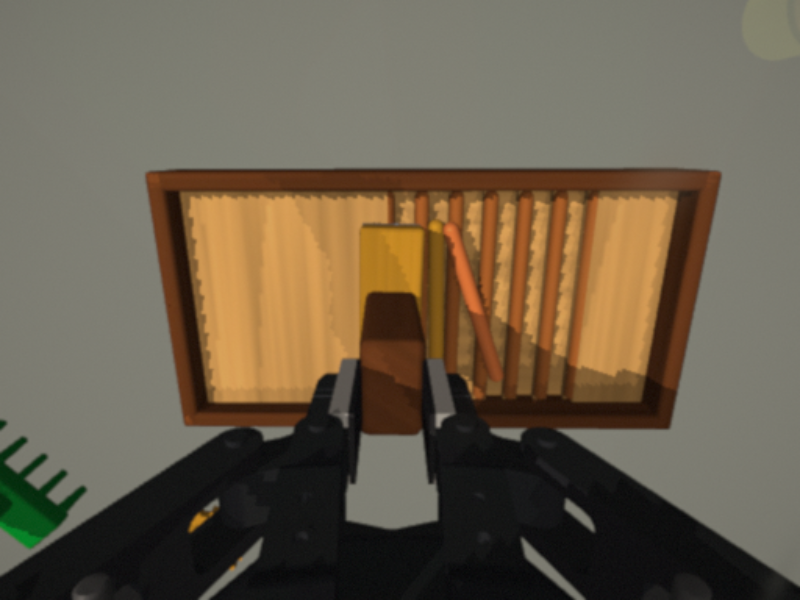

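The steel rod is no longer visible ahead of the head, presumably seated in groove 1 beneath it. Brass lies parallel against the head at about (436,290), and copper is ahead, (450,228)–(495,375). Contact was lost slightly, so I'll lower 0.2 mm and carry on.

```bash

python3 -m pendant '[[[0,0,0],[0,0,0.0003],255],[[0,0,0],[0,0,0.0004],255],[[0,0,0],[0,0.002,0],255],[[0,0,0],[0,0.004,0],255],[[0,0,0],[0,0.006,0],255],[[0,0,0],[0,0.006,0],255],[[0,0,0],[0,0.006,0],255],[[0,0,0],[0,0,0],255]]'
python3 st.py
```

```text
time: 20.3
ee_pos: [0.5658, -0.0669, 0.0712]
orientation: [-179.1, -0.0, 13.7]
wrist_force: [0.5, 1.1, 1.7]
finger_gap: 0.0199
grip_force: 59.1
[ 0.5658445  -0.06694805  0.07124337] [-1.79146305e+02 -1.26343049e-02  1.37118196e+01] [0.50642083 1.14885205 1.73806672] [ 0.27586707 -0.04175571 -0.00375466]
x -0.010928458068804872 y -0.00027570098470853415
```

```bash

python3 -m pendant '[[[0,0,0],[0,0.003,0.0002],255],[[0,0,0],[0,0.006,0],255],[[0,0,0],[0,0.006,0],255],[[0,0,0],[0,0.006,0],255],[[0,0,0],[0,0.006,0],255],[[0,0,0],[0,0.006,0],255],[[0,0,0],[0,0.003,0],255],[[0,0,0],[0,0,0],255]]'
python3 st.py
python3 chk.py 7 && python3 -m pendant '[[[0,0,0],[0,0.003,0],255],[[0,0,0],[0,0.006,0],255],[[0,0,0],[0,0.006,0],255],[[0,0,0],[0,0.006,0],255],[[0,0,0],[0,0.006,0],255],[[0,0,0],[0,0.006,0],255],[[0,0,0],[0,0.003,0],255],[[0,0,0],[0,0,0],255]]'
python3 st.py
```

```text
time: 21.1
ee_pos: [0.5683, -0.0774, 0.0709]
orientation: [-179.2, 0.0, 13.7]
wrist_force: [0.5, 0.9, 1.8]
finger_gap: 0.02
grip_force: 59.2
[ 0.56829386 -0.07742603  0.07089454] [-1.79150454e+02  5.39084651e-03  1.37184989e+01] [0.49841597 0.91832942 1.80441648] [0.29403935 0.07852807 0.03357515]
x -0.00016804397052816734 y -0.00037708473367499903
time: 21.9
ee_pos: [0.5709, -0.0879, 0.0708]
orientation: [-179.2, -0.0, 13.7]
wrist_force: [-1.0, 1.9, 3.6]
finger_gap: 0.0197
grip_force: 59.5
[ 0.5709393  -0.08788139  0.07081845] [-1.79150455e+02 -7.32147867e-03  1.37170002e+01] [-0.9683531   1.92635666  3.61714122] [ 0.56986304  0.06215765 -0.03766026]
x 0.01061682617403606 y -0.0002826069246284064
```

Steady light contact. Continuing.

```bash

python3 -m pendant '[[[0,0,0],[0,0.003,0],255],[[0,0,0],[0,0.006,0],255],[[0,0,0],[0,0.006,0],255],[[0,0,0],[0,0.006,0],255],[[0,0,0],[0,0.006,0],255],[[0,0,0],[0,0.006,0],255],[[0,0,0],[0,0.003,0],255],[[0,0,0],[0,0,0],255]]'
python3 chk.py 7 && python3 -m pendant '[[[0,0,0],[0,0.003,-0.0001],255],[[0,0,0],[0,0.006,0],255],[[0,0,0],[0,0.006,0],255],[[0,0,0],[0,0.006,0],255],[[0,0,0],[0,0.006,0],255],[[0,0,0],[0,0.006,0],255],[[0,0,0],[0,0.003,0],255],[[0,0,0],[0,0,0],255]]'
python3 st.py w5
```

```text
time: 22.7
ee_pos: [0.5733, -0.0978, 0.0706]
orientation: [-179.1, 0.0, 13.7]
wrist_force: [-2.3, 5.9, 5.8]
finger_gap: 0.0197
grip_force: 59.7
time: 23.5
ee_pos: [0.5759, -0.1089, 0.0704]
orientation: [-179.2, 0.0, 13.7]
wrist_force: [0.5, 1.9, 3.1]
finger_gap: 0.0201
grip_force: 59.3
[ 0.57593905 -0.10892217  0.07043388] [-1.79150555e+02  9.15656090e-03  1.37147063e+01] [0.45348072 1.92114128 3.09651368] [ 0.54193962  0.05173614 -0.00061612]
x 0.032243986504160424 y -0.0004073037695406588
```

View pics/w5.png

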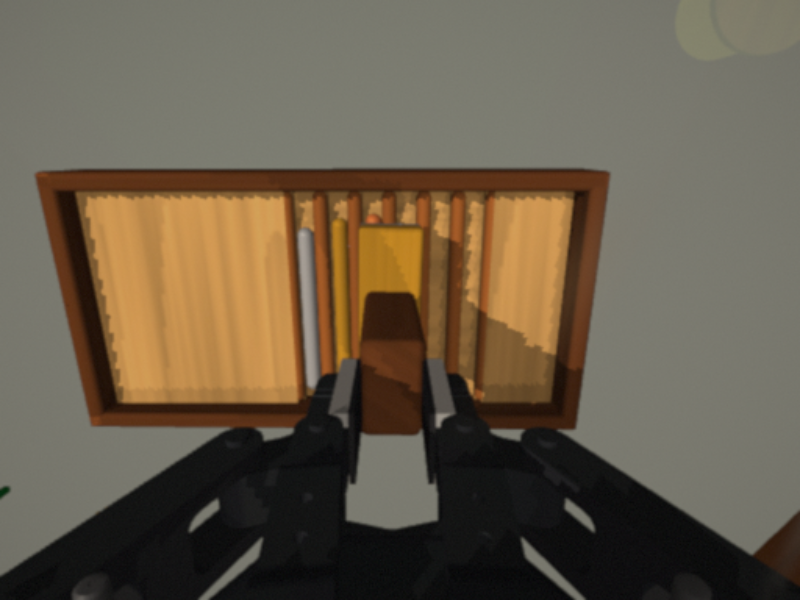

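Steel is in groove 1 (307,310), brass in groove 2 (340,290) and copper in groove 3, its end showing at (373,217). Carrying on to the far strip.

```bash

python3 -m pendant '[[[0,0,0],[0,0.004,0],255],[[0,0,0],[0,0.007,0],255],[[0,0,0],[0,0.007,0],255],[[0,0,0],[0,0.007,0],255],[[0,0,0],[0,0.007,0],255],[[0,0,0],[0,0.007,0],255],[[0,0,0],[0,0.004,0],255],[[0,0,0],[0,0,0],255]]'
python3 chk.py 6 && python3 -m pendant '[[[0,0,0],[0,0.004,0],255],[[0,0,0],[0,0.007,0],255],[[0,0,0],[0,0.007,0],255],[[0,0,0],[0,0.007,0],255],[[0,0,0],[0,0.007,0],255],[[0,0,0],[0,0.007,0],255],[[0,0,0],[0,0.004,0],255],[[0,0,0],[0,0,0],255]]'
python3 st.py
```

```text
time: 24.35
ee_pos: [0.5791, -0.1215, 0.0703]
orientation: [-179.2, -0.0, 13.7]
wrist_force: [0.1, 2.1, 4.0]
finger_gap: 0.02
grip_force: 59.5
time: 25.15
ee_pos: [0.5821, -0.1331, 0.0703]
orientation: [-179.1, -0.0, 13.7]
wrist_force: [-0.9, 3.3, 6.3]
finger_gap: 0.0196
grip_force: 59.7
[ 0.58214564 -0.13311457  0.07027483] [-1.79081436e+02 -1.12847130e-02  1.37446226e+01] [-0.87680217  3.28987869  6.28101546] [1.08355546 0.23958175 0.00129383]
x 0.05721904155179244 y -0.00010575090411327286
```

```bash

python3 -m pendant '[[[0,0,0],[0,0.004,-0.0005],255],[[0,0,0],[0,0.007,0],255],[[0,0,0],[0,0.007,0],255],[[0,0,0],[0,0.007,0],255],[[0,0,0],[0,0.007,0],255],[[0,0,0],[0,0.007,0],255],[[0,0,0],[0,0.004,0],255],[[0,0,0],[0,0,0],255]]'
python3 chk.py 7 && python3 -m pendant '[[[0,0,0],[0,0.004,-0.0003],255],[[0,0,0],[0,0.007,0],255],[[0,0,0],[0,0.007,0],255],[[0,0,0],[0,0.007,0],255],[[0,0,0],[0,0.007,0],255],[[0,0,0],[0,0.007,0],255],[[0,0,0],[0,0.004,0],255],[[0,0,0],[0,0,0],255]]'
python3 st.py
```

```text
time: 25.95
ee_pos: [0.5851, -0.1463, 0.07]
orientation: [-179.1, 0.0, 13.7]
wrist_force: [-1.6, 1.8, 0.9]
finger_gap: 0.0199
grip_force: 59.2
time: 26.75
ee_pos: [0.5883, -0.1588, 0.07]
orientation: [-179.1, -0.0, 13.7]
wrist_force: [-0.9, 3.6, 5.3]
finger_gap: 0.0197
grip_force: 59.7
[ 0.58833178 -0.15883423  0.07004631] [-1.79129511e+02 -1.18383761e-02  1.37221425e+01] [-0.92528615  3.62981893  5.31237288] [ 1.05245453  0.22602724 -0.04725832]
x 0.08367314866348322 y -0.00018570451995429267
```

```bash

python3 -m pendant '[[[0,0,0],[0,0.004,-0.0003],255],[[0,0,0],[0,0.007,0],255],[[0,0,0],[0,0.007,0],255],[[0,0,0],[0,0.007,0],255],[[0,0,0],[0,0.007,0],255],[[0,0,0],[0,0.005,0],255],[[0,0,0],[0,0,0],255],[[0,0,0],[0,0,0],255]]'
python3 st.py w6
```

```text
time: 27.55
ee_pos: [0.5909, -0.1698, 0.0699]
orientation: [-179.1, -0.0, 13.7]
wrist_force: [-1.6, 2.4, 5.1]
finger_gap: 0.0199
grip_force: 59.6
[ 0.59091343 -0.16976724  0.06989886] [-1.79145559e+02 -3.89371038e-03  1.37194430e+01] [-1.57970229  2.42436247  5.06873332] [ 0.77136347  0.16976725 -0.02446901]
x 0.09490699067065195 y -0.00026631316870725504
```

View pics/w6.png

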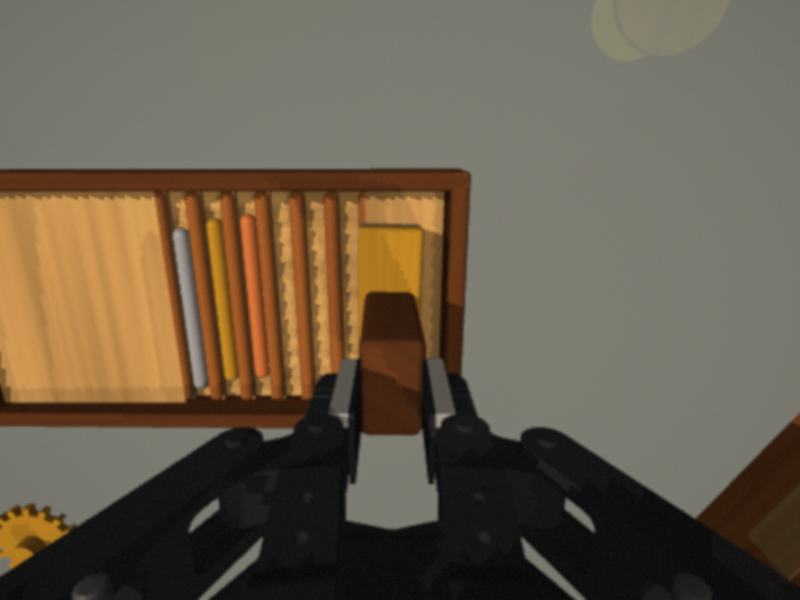

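All three rods are parallel in their own grooves: steel (190,310), brass (222,300), copper (255,295). Contact holds on the far strip. Now lift and return.

```bash

python3 -m pendant '[[[0,0,0],[0,0,-0.01],255],[[-0.019,0,0],[0,0,-0.06],255],[[0,0,0],[0,0,-0.09],255],[[0,0,0],[0,0,-0.06],255],[[0,0,0],[0,-0.04,0],255],[[0,0,0],[0,-0.08,0],255],[[0,0,0],[0.005,-0.11,0],255],[[0,0,0],[0.005,-0.12,0],255]]'
python3 -m pendant '[[[0,0,0],[0.002,-0.12,0],255],[[0,0,0],[0,-0.12,0],255],[[0,0,0],[0.002,-0.12,0],255],[[0,0,0],[0,-0.12,0],255],[[0,0,0],[0,-0.12,0],255],[[0,0,0],[0,-0.12,0],255],[[0,0,0],[0,-0.12,0],255],[[0,0,0],[0,-0.11,0],255]]'
python3 -m pendant '[[[0,0,0.07],[0,-0.10,0],255],[[0,0,0.07],[0,-0.06,0],255],[[0,0,0],[0,-0.03,0],255],[[0,0,0],[0,0,0],255],[[0,0,0],[0,0,0],255],[[0,0,0],[0,0,0],255],[[0,0,0],[0,0,0],255],[[0,0,0],[0,0,0],255]]'
python3 -c "
from h import *
plan([.4885,.267,.056],7.5);print(bot.sense()['wrist_force'])"
```

```text
time: 28.4
ee_pos: [0.5682, -0.066, 0.1359]
orientation: [180.0, 0.0, 13.7]
wrist_force: [1.0, 1.7, -0.6]
finger_gap: 0.0199
grip_force: 58.9
time: 29.2
ee_pos: [0.5012, 0.212, 0.1361]
orientation: [180.0, -0.0, 13.8]
wrist_force: [1.5, 0.5, -2.0]
finger_gap: 0.0197
grip_force: 58.9
time: 30.0
ee_pos: [0.4911, 0.2652, 0.136]
orientation: [180.0, 0.0, 7.4]
wrist_force: [-0.2, -0.3, -0.1]
finger_gap: 0.0202
grip_force: 58.9
at [0.4911 0.2652 0.136 ] [180.     0.     7.39] shift units [-0.0077 -0.007   0.2665] turn units [ 0.      0.0001 -0.0024] shift in goal axes [-0.0077 -0.007   0.2665]
[-0.21762665 -0.25829066 -0.13939004]
```

Lower to 1–2 mm above seating, then touch gently.

```bash

python3 -m pendant '[[[0,0,0],[-0.008,-0.007,0.03],255],[[0,0,0],[0,0,0.06],255],[[0,0,0],[0,0,0.07],255],[[0,0,0],[0,0,0.06],255],[[0,0,0],[0,0,0.03],255],[[0,0,0],[0,0,0.016],255],[[0,0,0],[0,0,0],255],[[0,0,0],[0,0,0],255]]'
python3 chk.py 1.5 && python3 -m pendant '[[[0,0,0],[0,0,0.001],255],[[0,0,0],[0,0,0.001],255],[[0,0,0],[0,0,0.001],255],[[0,0,0],[0,0,0.001],255],[[0,0,0],[0,0,0.001],255],[[0,0,0],[0,0,0],255],[[0,0,0],[0,0,0],255],[[0,0,0],[0,0,0],255]]'
python3 chk.py 1.5 && python3 -m pendant '[[[0,0,0],[0,0,0.001],255],[[0,0,0],[0,0,0.001],255],[[0,0,0],[0,0,0.001],255],[[0,0,0],[0,0,0],255],[[0,0,0],[0,0,0],255],[[0,0,0],[0,0,0],255],[[0,0,0],[0,0,0],255],[[0,0,0],[0,0,0],255]]'
python3 chk.py 1.5 && python3 -m pendant '[[[0,0,0],[0,0,0.001],255],[[0,0,0],[0,0,0.001],255],[[0,0,0],[0,0,0.001],255],[[0,0,0],[0,0,0],255],[[0,0,0],[0,0,0],255],[[0,0,0],[0,0,0],255],[[0,0,0],[0,0,0],255],[[0,0,0],[0,0,0],255]]'
```

```text
time: 30.8
ee_pos: [0.4885, 0.2677, 0.0567]
orientation: [-180.0, -0.0, 7.4]
wrist_force: [-0.6, 0.3, -0.6]
finger_gap: 0.0197
grip_force: 58.9
time: 31.6
ee_pos: [0.4882, 0.2676, 0.0546]
orientation: [-180.0, 0.0, 7.4]
wrist_force: [0.1, 0.5, -2.2]
finger_gap: 0.0198
grip_force: 58.9
time: 32.4
ee_pos: [0.4882, 0.2676, 0.0537]
orientation: [-180.0, 0.0, 7.4]
wrist_force: [0.8, -0.8, -1.1]
finger_gap: 0.0199
grip_force: 58.9
time: 33.2
ee_pos: [0.4883, 0.2677, 0.0531]
orientation: [-180.0, -0.0, 7.4]
wrist_force: [0.1, 0.7, 6.3]
finger_gap: 0.0199
grip_force: 59.7
```

```bash

python3 -m pendant '[[[0,0,0],[0,0,0],180],[[0,0,0],[0,0,0],120],[[0,0,0],[0,0,0],60],[[0,0,0],[0,0,0],0],[[0,0,0],[0,0,0],0],[[0,0,0],[0,0,0],0],[[0,0,0],[0,0,0],0],[[0,0,0],[0,0,0],0]]'
python3 -c "
from h import *
print(bot.sense()['finger_gap'])"
python3 -m pendant '[[[0,0,0],[0,0,-0.03],0],[[0,0,0],[0,0,-0.07],0],[[0,0,0],[0,0,-0.1],0],[[0,0,0],[0,0,-0.1],0],[[0,0,0],[0,0,-0.1],0],[[0,0,0],[0,0,-0.08],0],[[0,0,0],[0,0,0],0],[[0,0,0],[0,0,0],0]]'
python3 - <<'E'
from h import *
d=grab('wrist');cv2.imwrite('pics/w7.png',cv2.resize(d['img'],(800,600)))
P=cloud(d);v,u=np.mgrid[:384,:512]
q=P[(P[...,2]>.08)&(P[...,2]<.105)&(v<240)];q=q[np.hypot(q[:,0]-.49,q[:,1]-.267)<.05];print('top',cv2.minAreaRect((q[:,:2]*1000).astype(np.float32)),q.mean(0))
E
```

```text
time: 34.0
ee_pos: [0.4882, 0.2676, 0.0528]
orientation: [-180.0, 0.0, 7.4]
wrist_force: [-0.5, -0.2, -0.0]
finger_gap: 0.0854
grip_force: 0.0
0.0854472171513317
time: 34.8
ee_pos: [0.4882, 0.2676, 0.1973]
orientation: [-180.0, -0.0, 7.4]
wrist_force: [-0.1, 0.7, 0.5]
finger_gap: 0.085
grip_force: 0.0
top ((488.65728759765625, 268.8501892089844), (35.0804328918457, 21.9271297454834), 6.916908264160156) [0.48993643 0.2689728  0.09535445]
```

View pics/w7.png

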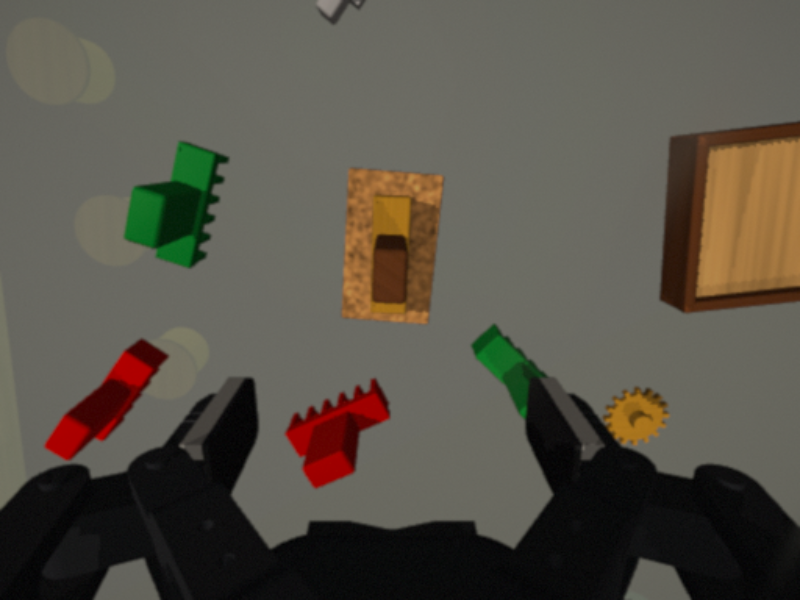

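The rake stands upright mid-pad, with its handle at (390,270), and the gripper is clear of it.

```bash
python3 -c "
from plant import bot
print(bot.close_job())"
```

```text
the job is handed in; nothing more can be done
None
```

I handed the job in at about 35 s of the 72 s allowed: all three rods lie parallel in grooves of their own, the rake is back upright in the middle of its pad, and contact was light by the wrist readings (at most about 10 N against the 20 N limit), though it was briefly lost near x = −18 mm before the grooves; no verdict came back.

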